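# Fit the nested lids on the tea tin, then lift off the outer lid alone

### The job

Pick up the teaspoon that lies across the open tea tin and lay it on the chopping board without dropping it. Then pick up the two nested lids together by the inner lid's tall knob, lower them gently onto the tin until the inner lid is fully home in the mouth, and let go. Finally grip the outer lid by its collar, lift it alone, level, about 10 cm up, leaving the inner lid undisturbed in the tin, and finish while still holding it there; do not shove the tin or the other things about.

Things in the scene. Friction and masses are not known exactly. Their poses are not given: they have to be found in the camera images.
- tea_tin: Open round plain steel tin, empty, loose, 0.8 kg, standing upright to the left or right of the lids. Outer diameter 92 mm, height 70 mm, wall 3 mm (mouth 86 mm wide), floor 4 mm thick. Origin: centre of its underside, z up, so the rim is 70 mm above it.
- teaspoon: Metal teaspoon 130 x 26 x 11 mm, 20 g, lying at first across the tin's mouth, middle within 6 mm of the tin's axis, pointing any way. Origin: middle of its length, at its underside; x along it, z up. Pinch it across (along y) at its middle, where it counts as up to 20 mm wide.
- inner_lid: Aluminium lid, 0.16 kg. Origin: plug underside, z up. Above it: plug 80 mm wide to 12 mm (70 wide at the foot), flange 96 wide to 16, boss 34 wide to 38, round wooden knob 24 wide to 70. Starts standing on its plug on the worktop, the outer lid hung over it; knob free to grip from 40 to 70 mm. Fully home: plug in the mouth, flange on the rim, origin 58 mm above the tin's.
- outer_lid: Steel cap 110 mm wide, 0.12 kg. Origin: centre of the skirt's lower edge, z up. Skirt inside 106 wide; panel 12 to 15 mm up; upright collar 15 to 35 mm up, 52 wide, with a 40 mm hole for the inner lid's boss and knob. Lies loose (3 mm play) on the inner lid's flange, origin 4 mm above the inner lid's: the knob lifts both, the collar this lid alone. The knob stands 31 mm above the collar.
- chopping_board: Wooden board, fixed, 220 x 300 x 22 mm, at the right, long side pointing away from the robot. Origin: centre of its underside, z up (top at 22 mm); x across it, to the robot's left; y along the 300 mm, towards the robot. Lemon and tomato lie on its far third (y below -50 mm); the rest is free.
- lemon: Lemon, 71 x 53 x 51 mm, on the far part of the board; leave alone. Origin: its underside.
- tomato: Tomato, 69 x 69 x 71 mm, on the far part of the board; leave alone. Origin: its underside.
- timer: Round kitchen timer, 63 mm wide, 51 mm high, between the tin and the lids; leave alone. Origin: centre of its underside.
- mug: White mug, 83 x 113 x 93 mm, at the back of the worktop; leave alone. Origin: centre of its underside.
- opener: Yellow-handled opener, 174 x 41 x 20 mm, lying behind the tin and lids; leave alone. Origin: centre of its underside.

How it is judged (in metres and radians):
On the way, in this order (a step that is already met when the one before it is completed fails the run):
1. the teaspoon lies on the chopping board, let go (x of teaspoon in the frame of chopping_board between -0.11 and 0.11 m and y of teaspoon in the frame of chopping_board between -0.15 and 0.15 m and z of teaspoon in the frame of chopping_board between 0.015 and 0.04 m and contact force between the fingers and teaspoon below 0.1 N and linear speed of teaspoon below 0.03 m/s), for 0.2 s.
2. both lids, still nested, sit on the tin, the inner lid fully home, and are let go (z of inner_lid in the frame of tea_tin between 0.054 and 0.061 m and horizontal distance between inner_lid and tea_tin below 0.007 m and angle between the z axis of inner_lid and the z axis of tea_tin, either way round below 0.05 rad and z of outer_lid in the frame of inner_lid below 0.009 m and contact force between the fingers and inner_lid below 0.1 N and contact force between the fingers and outer_lid below 0.1 N), for 0.2 s.
At the end, for the whole second after the job is handed in: Outer lid still in the fingers, level (0.2 rad), 60 mm or more above its seat, touching neither inner lid nor tin; inner lid home (flange 3 mm, centre 7 mm, 0.05 rad); tin upright, moved under 30 mm; teaspoon at rest on the board, untouched (all of step 1 and z of inner_lid in the frame of tea_tin between 0.054 and 0.061 m and horizontal distance between inner_lid and tea_tin below 0.007 m and angle between the z axis of inner_lid and the z axis of tea_tin, either way round below 0.05 rad and angle between tea_tin's own z axis and vertical below 0.03 rad and distance of tea_tin from where it was at the start of the episode below 0.03 m and z of outer_lid in the frame of tea_tin above 0.122 m and contact force between the fingers and outer_lid above 1 N and contact force between outer_lid and inner_lid below 0.05 N and contact force between outer_lid and tea_tin below 0.05 N and angle between outer_lid's own z axis and vertical below 0.2 rad and linear speed of outer_lid below 0.03 m/s); the arm keeps its last pose, push and grip.
It fails at once if the outer lid is taken off the inner lid while the inner lid is not home in the tin (z of outer_lid in the frame of inner_lid above 0.025 m and not (z of inner_lid in the frame of tea_tin between 0.054 and 0.061 m and horizontal distance between inner_lid and tea_tin below 0.007 m and angle between the z axis of inner_lid and the z axis of tea_tin, either way round below 0.05 rad)).
It fails at once if the teaspoon is dropped or knocked off (it moves faster than 0.6 m/s out of the fingers) (linear speed of teaspoon above 0.6 m/s and contact force between the fingers and teaspoon below 0.05 N).
It fails at once if a lid is dropped (it moves faster than 0.4 m/s while the fingers touch neither lid) (linear speed of any of inner_lid, outer_lid above 0.4 m/s and contact force between the fingers and inner_lid below 0.05 N and contact force between the fingers and outer_lid below 0.05 N).
It fails at once if the tin is shoved more than 30 mm or tipped by more than 0.2 rad (distance of tea_tin from where it was at the start of the episode above 0.03 m or angle between tea_tin's own z axis and vertical above 0.2 rad).
It fails at once if a bystander is moved by more than 30 mm (distance of any of lemon, tomato, timer, mug, opener from where it was at the start of the episode above 0.03 m).
It also fails if it takes over 72 s, if anything falls off the work surface, if the arm or the gripper's body presses on something with over 40 N, if the wrist force passes 120 N, or if a joint passes its speed limit or range.

### The arm

A 6-joint arm with a two-finger parallel gripper is mounted at the origin on a cart in front of the work surface, level with it; the furniture and walls round the work are solid. World frame = base frame: x ahead of the robot, y to its left, z up, the work surface at z = 0. Lengths are in mm, angles in rad, forces in N, time in s.
With the tool pointing down it reaches from about 425 to 950 mm from the base axis. Payload 14.7 kg.
Tool frame: the origin (TCP) lies between the finger pads; the fingertips stand 19 mm ahead of it and the grasp point (between the pads) is the TCP; z points along the fingers, y is the line along which they close (so a half turn about z gives the same grasp; the last joint's range is limited). The gripper opens to 85 mm and grips with 20 to 120 N. Pads are 22 mm wide; open, the fingers measure 114 mm over their backs; the gripper's body (76 mm by 85 mm) begins 54 mm behind the grasp point. The pads swing forward as they close: fully open they stand 13 mm farther back than shut.
Start: joints at [1.259, 0.48, 1.596, -0, 1.065, -0.047], TCP at [170.091, 627.345, 250.297] pointing down, gripper open.
Joint ranges: [-2.75, 2.75], [-0.82, 2.05], [0.23, 2.67], [-1.56, 4.7], [0.09, 2.69], [-2.92, 2.92]. Speed limits (rad/s): [1.89, 1.89, 2.39, 3.01, 3.01, 3.01].

### API

Orientations are given as [roll, pitch, yaw] about the fixed x, y, z axes, in that order (R = Rz(yaw) Ry(pitch) Rx(roll)).
In Python, from station import ctrl, read_camera gives the robot as it stands. The module is installed in compiled form; this text tells all that it offers.
- The arm moves only by the tool step_arm, never from a script. Its arguments are lists of equal length, an entry for each row: "delta_pos": the shift along the tool's x, y, z in m, a list of three; "twist": the turn about the tool's z in degrees; "hand": the finger opening in m, from 0 to 0.0854. In form: {"delta_pos": [[dx, dy, dz], ...], "twist": [twist, ...], "hand": [hand, ...]}. A call has 1 to 8 rows; each row is the pose to reach, as a shift and turn from the pose commanded when the call began, along the tool's axes at that moment; what a row does not reach only later rows make up. A row lasts 1/12 s, in which the tool goes at most 41.7 mm and 7.16 degrees, less where a joint would pass 70% of its speed; a pose out of reach is approached as far as the arm can. A call with a gripper value outside its range is refused whole. The fingers move at their own pace and stop on an object; "grip_force" is the grip in N (left out, the last holds). Time passes only in rows, so rows that repeat a pose let the fingers close. It gives the time, the measured TCP pose, the force, the opening and the grip force at its end, in the units of the state.
- ctrl.read_state(): the state, without advancing time (a new reading comes with each control period).
- read_camera(name): name is "scene" or "top" or "wrist"; returns a dict with "img" (480x640x3 uint8, red, green, blue), "vertical_fov" (degrees; the focal length in pixels is half the picture's height over the tangent of half this angle, whatever the lens; pixels are square), "cx", "cy" (the principal point, pixels), "xyz" and "orientation" of the camera in the world. Camera axes: x right, y down, z forward; pixel columns grow to the right and rows downward; lengths in mm; the calibration is good to about 2 mm. A picture is of the moment at which its call begins. There is no depth.
- ctrl.close_job(): hands the job in; it is judged then, once.
The state is a dict: "clock": time; "q": joint angles; "joint_velocities": joint speeds; "effort": joint torques, N m; "ee_pos": TCP position; "ee_rot": TCP orientation; "contact_force": force on the tool from outside, world axes, zero at the start; "moment": the same for the moment, N m; "width": finger opening in mm; "grip_force": force on a finger pad.
Only numpy, scipy, OpenCV 4.12 (cv2) and the standard library are available. Lean on these libraries where they do the work, as an engineer would, in place of code of your own. Each camera call takes 0.05 s, during which the arm holds its last target. There are 200 camera calls.

## Working session

There is one attempt and no reset: what is moved stays moved. The work goes in short steps, Python scripts to look and compute and a tool call to move; the robot and the scene stay as the last step left them, time stands still between calls to the robot, and variables do not carry over. Pictures are saved under pics/ and viewed, at most 10 in all, crops included, and the job is handed in when it is done.

Besides the shell and the picture viewer there is one more tool, called after "Emit:" by a JSON object that holds its "api" and its "payload", one argument or row to a line. step_arm: Moves the arm, as the interface text tells. Its arguments: {"type":"object","properties":{"delta_pos":{"type":"array"},"twist":{"type":"array"},"hand":{"type":"array"},"grip_force":{"type":"number"}},"required":["delta_pos","twist","hand"]}

```bash
mkdir -p pics
cat > h.py <<'E'
import numpy as np, cv2
from scipy.spatial.transform import Rotation as R
from station import ctrl, read_camera
def cam(n):
    c=read_camera(n); im=np.ascontiguousarray(c["img"][:,:,::-1]); return c,im
def f(c): return 240/np.tan(np.radians(c["vertical_fov"])/2)
def ray(c,u,v):
    d=np.array([(u-c["cx"])/f(c),(v-c["cy"])/f(c),1.]); return R.from_euler('xyz',c["orientation"]).apply(d)
def onz(c,u,v,z):
    d=ray(c,u,v); o=np.array(c["xyz"]); return o+d*(z-o[2])/d[2]
def proj(c,p):
    q=R.from_euler('xyz',c["orientation"]).inv().apply(np.array(p)-np.array(c["xyz"])); return np.array([c["cx"],c["cy"]])+f(c)*q[:2]/q[2]
def tool(p):
    s=ctrl.read_state(); return R.from_euler('xyz',s["ee_rot"]).inv().apply(np.array(p)-np.array(s["ee_pos"]))
E
python3 - <<'E'
from h import *
for n in("top","scene","wrist"):
    c,im=cam(n); cv2.imwrite(f"pics/{n}0.png",im); print(n,{k:v for k,v in c.items() if k!="img"})
print(ctrl.read_state())
E
```

```text
top {'vertical_fov': 45.595580343803235, 'cx': 312.88801593482793, 'cy': 226.17229421683618, 'xyz': array([ 300.65261517,  -43.20233107, 1109.44624607]), 'orientation': array([-2.93721387,  0.0031004 , -1.47510172])}
scene {'vertical_fov': 56.05794717596613, 'cx': 314.5379031038749, 'cy': 244.95731297969667, 'xyz': array([ -63.46117387, -320.3760259 ,  877.03686558]), 'orientation': array([-2.46939591, -0.00510839, -1.13391002])}
wrist {'vertical_fov': 67.0794995486108, 'cx': 324.47344650593305, 'cy': 240.51717821921952, 'xyz': array([ 90.67625566, 648.35898065, 373.99128915]), 'orientation': array([2.81087060e+00, 7.30293997e-04, 1.30680148e+00])}
{'clock': 0.15, 'q': array([ 1.25941906e+00,  4.80691741e-01,  1.59669016e+00,  2.36056233e-05,
        1.06511000e+00, -4.66236520e-02]), 'joint_velocities': array([-0.00094155, -0.00059522, -0.00328655, -0.00035674, -0.00059866,
        0.00083907]), 'effort': array([ 2.00330978e-03, -9.51143503e+01, -4.30462575e+01, -9.63555090e-05,
        7.95369619e-03, -1.05569327e-04]), 'ee_pos': array([169.98968815, 627.0934511 , 249.83177276]), 'ee_rot': array([-3.14069534e+00, -6.25297327e-05,  2.87682757e+00]), 'contact_force': array([-1.32960716, -0.28673201,  1.75586578]), 'moment': array([0.00623782, 0.02585867, 0.00734977]), 'grip_force': 0.0, 'width': 85.38533775835984}
```

View pics/top0.png

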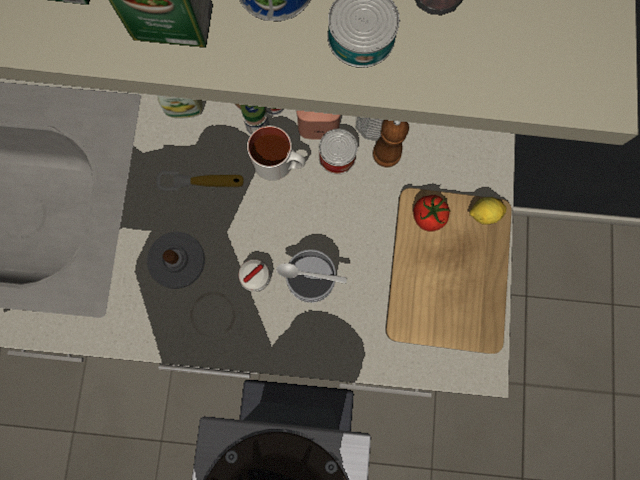

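View pics/scene0.png

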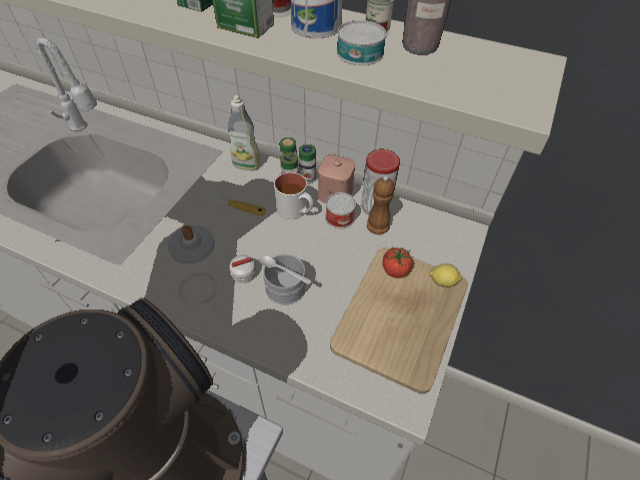

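The top view shows the tin at about (311,275) with the spoon from (280,268) to (347,281). The lids are at (176,260) with the knob at (172,257), the timer at (254,275) and the board spanning (387–512, 188–353). The scene view agrees: tin (285,280), lids (191,242). I'll enlarge the tin and lids next.

Run:
```python
from h import *
a=cv2.imread("pics/top0.png");b=cv2.imread("pics/scene0.png")
g=lambda im,x,y:cv2.resize(im[y:y+75,x:x+100],(400,300),interpolation=cv2.INTER_CUBIC)
cv2.imwrite("pics/crop.png",np.vstack([np.hstack([g(a,265,235),g(b,240,245)]),np.hstack([g(a,125,220),g(b,145,205)])]))
c,_=cam("top")
for n,u,v,z in[("tin",311,275,35),("sp1",278,268,75),("sp2",347,281,75),("knob",172,256,70),("lids",176,260,15),("timer",254,274,40),("b1",401,188,22),("b2",512,196,22),("b3",502,353,22),("b4",387,343,22),("tom",432,211,60),("lem",487,209,40)]: print(n,onz(c,u,v,z).round())
```

```text
tin [428. -24.  35.]
sp1 [430.  36.  75.]
sp2 [419. -91.  75.]
knob [434. 233.  70.]
lids [434. 239.  15.]
timer [419.  83.  40.]
b1 [ 618. -184.   22.]
b2 [ 622. -402.   22.]
b3 [ 319. -391.   22.]
b4 [ 316. -177.   22.]
tom [ 567. -240.   60.]
lem [ 586. -349.   40.]
```

View pics/crop.png

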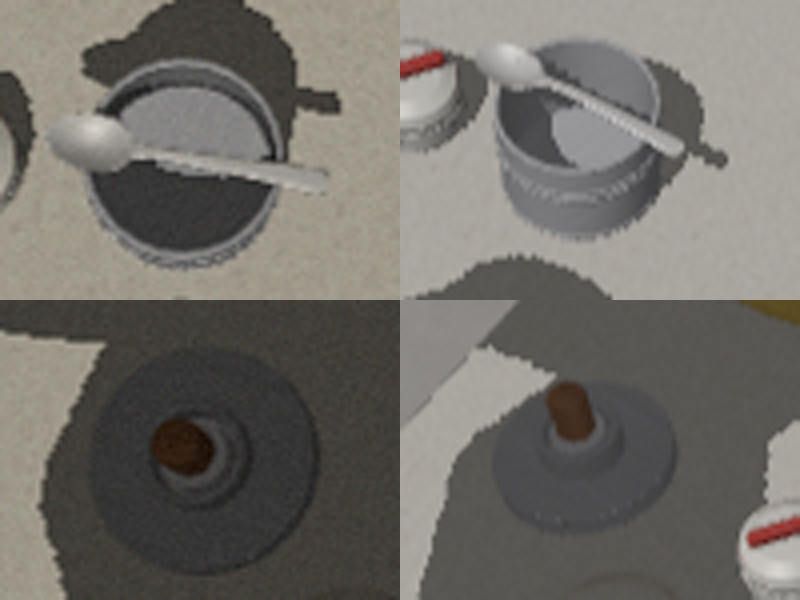

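The crop shows the spoon crossing the tin at a slight slant, bowl on the left, its ends at top-view (277,271) and (347,280.5). The tin rim is centred at about (311.5,274.3) and the lid disc at (176,260.1). Now I'll triangulate.

Run:
```python
from h import *
c,_=cam("top");s,_=cam("scene")
def tri(p,q):
    d1,d2=ray(c,*p),ray(s,*q);o1,o2=map(np.array,(c["xyz"],s["xyz"]))
    t=np.linalg.lstsq(np.c_[d1,-d2],o2-o1,rcond=None)[0]
    A,B=o1+d1*t[0],o2+d2*t[1]; return ((A+B)/2).round(1),np.linalg.norm(A-B).round(1)
def cp(x,y,ox,oy,bx=0,by=0): return (ox+(x+.5-bx)/4-.5, oy+(y+.5-by)/4-.5)
T=lambda x,y:cp(x,y,265,235); S=lambda x,y:cp(x,y,240,245,400,0)
L=lambda x,y:cp(x,y,125,220,0,300); M=lambda x,y:cp(x,y,145,205,400,300)
e1=tri(T(48,141),S(478,52)); e2=tri(T(327,182),S(684,150)); h=tri(T(137,152),S(545,78));print("spoon",e1,e2,h)
print("mid",(e1[0]+e2[0])/2,"ang",np.degrees(np.arctan2(*(e2[0]-e1[0])[[1,0]])))
print("rim top",onz(c,*T(186,156),70),"rim tri",tri(T(186,156),S(577,106)))
print("disc",onz(c,*L(204,460),17),tri(L(204,460),M(584.5,455)))
# reproject check circles
def circ(cm,ctr,r):
    p=np.array([proj(cm,np.array(ctr)+[r*np.cos(t),r*np.sin(t),0]) for t in np.linspace(0,6.28,60)]);return p.min(0).round(1),p.max(0).round(1)
P=onz(c,*T(186,156),70);print(circ(c,P,46),circ(s,P,46))
P=onz(c,*L(204,460),17);print(circ(c,P,55),circ(s,P,55))
im=cv2.imread("pics/top0.png");hsv=cv2.cvtColor(im,cv2.COLOR_BGR2HSV)
sub=np.zeros(im.shape[:2],np.uint8);sub[235:285,150:200]=1
m=(hsv[...,1]>120)&(sub>0)&(hsv[...,0]<18)
v,u=np.nonzero(m);print("knob blob",u.min(),u.max(),v.min(),v.max(),u.mean(),v.mean())
```

```text
spoon (array([425.4,  37.7,  84.8]), np.float64(0.0)) (array([420. , -89.7,  76.8]), np.float64(0.5)) (array([424.7,  -3.4,  85.4]), np.float64(1.6))
mid [422.7 -26.   80.8] ang -92.42709672162385
rim top [426.33866509 -24.6635037   70.        ] rim tri (array([425.6, -23.8,  70.8]), np.float64(2.2))
disc [434.86138822 239.48185061  17.        ] (array([434.4, 240. ,  17.1]), np.float64(1.3))
(array([286. , 248.8]), array([336.3, 298.9])) (array([263.8, 254.4]), array([305.9, 288.9]))
(array([147.1, 231.7]), array([204.1, 288.1])) (array([168.3, 226.3]), array([214.1, 261.4]))
knob blob 163 177 250 262 170.0328947368421 256.17763157894734
```

The tin is at about (426,−24) and the rim height checks out at 70 mm. The spoon middle is at about (423,−26), lying roughly along y, and the lids are at (434.7,239.7). Moving now.

Emit:
{"api": "step_arm", "payload": {
  "delta_pos": [
    [-0.036,-0.02,0],
    [-0.072,-0.04,0],
    [-0.108,-0.06,0],
    [-0.144,-0.08,0],
    [-0.18,-0.1,0],
    [-0.216,-0.12,0],
    [-0.252,-0.14,0],
    [-0.288,-0.16,0]
  ],
  "twist": [7,14,21,28,35,42,49,56],
  "hand": [0.0854,0.08,0.07,0.06,0.05,0.042,0.042,0.042],
  "grip_force": 20
}}

```text
clock: 0.97
ee_pos: [407.3, 396.0, 250.5]
ee_rot: [3.141, -0.0, 1.894]
contact_force: [0.4, 1.5, -0.4]
width: 41.9
grip_force: 0.0
```

```bash
cat >> h.py <<'E'
def go(p,yaw=None):
    s=ctrl.read_state(); y=s["ee_rot"][2]; d=0 if yaw is None else np.degrees((y-yaw+np.pi)%(2*np.pi)-np.pi)
    print("t",round(s["clock"],2),"pos",np.round(s["ee_pos"],1),"rot",np.round(s["ee_rot"],3),"F",np.round(s["contact_force"],1),"w",round(s["width"],1),"g",round(s["grip_force"],1),"\n delta mm",tool(p).round(1),"twist",round(float(d),1))
E
python3 -c "
from h import *
go([470,180,250],1.529); go([470,-26,250],1.529)"
```

```text
t 0.97 pos [407.3 396.  250.5] rot [ 3.141 -0.     1.894] F [ 0.4  1.5 -0.4] w 41.9 g 0.0 
 delta mm [-224.7   -9.     0.4] twist 20.9
t 0.97 pos [407.3 396.  250.5] rot [ 3.141 -0.     1.894] F [ 0.4  1.5 -0.4] w 41.9 g 0.0 
 delta mm [-4.201e+02 -7.440e+01  4.000e-01] twist 20.9
```

Emit:
{"api": "step_arm", "payload": {
  "delta_pos": [
    [-0.035,0.0,0],
    [-0.07,0.0,0],
    [-0.11,0.0,0],
    [-0.15,0.0,0],
    [-0.19,-0.004,0],
    [-0.23,-0.008,0],
    [-0.27,-0.02,0],
    [-0.31,-0.034,0]
  ],
  "twist": [5,10,15,20,20.9,20.9,20.9,20.9],
  "hand": [0.042,0.042,0.042,0.042,0.042,0.042,0.042,0.042]
}}

```text
clock: 1.63
ee_pos: [474.4, 92.1, 250.4]
ee_rot: [3.141, -0.0, 1.535]
contact_force: [-0.1, -0.3, 0.3]
width: 41.8
grip_force: 0.0
```

```bash
python3 -c "
from h import *
go([440,-26,180],1.529)"
```

```text
t 1.63 pos [474.4  92.1 250.4] rot [ 3.141 -0.     1.535] F [-0.1 -0.3  0.3] w 41.8 g 0.0 
 delta mm [-119.3  -30.1   70.4] twist 0.3
```

Emit:
{"api": "step_arm", "payload": {
  "delta_pos": [
    [-0.03,-0.01,0.01],
    [-0.06,-0.02,0.02],
    [-0.09,-0.03,0.035],
    [-0.118,-0.042,0.055],
    [-0.119,-0.047,0.07],
    [-0.119,-0.047,0.07],
    [-0.119,-0.047,0.07]
  ],
  "twist": [0,0,0,0,0,0,0],
  "hand": [0.042,0.042,0.042,0.042,0.042,0.042,0.042]
}}

```text
clock: 2.22
ee_pos: [422.6, -23.3, 180.3]
ee_rot: [-3.14, -0.0, 1.534]
contact_force: [1.1, 0.5, 0.4]
width: 41.6
grip_force: 0.0
```

```bash
python3 -c "
from h import *
c,im=cam('wrist');cv2.imwrite('pics/w1.png',im)
go([422.7,-26,86],1.529)
print(c['xyz'],c['orientation'])
for p in ([425.4,37.7,80],[420,-89.7,76],[422.7,-26,80],[426,-24,70]): print(proj(c,p).round())
"
```

```text
t 2.27 pos [423.5 -23.  180.9] rot [ 3.141 -0.     1.535] F [0.2 0.1 0.4] w 42.1 g 0.0 
 delta mm [-3.  -0.7 94.9] twist 0.3
[427.00430449  59.38249104 304.54549036] [ 2.81229194e+00 -1.36352911e-04 -3.64623383e-02]
[323. 155.]
[322. 333.]
[323. 253.]
[327. 245.]
```

View pics/w1.png

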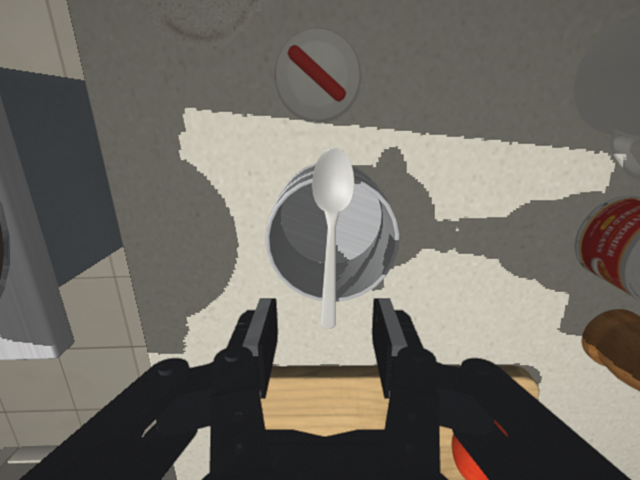

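The wrist view shows the spoon from (334,150) to (327,328). It sits about 6 px right of the finger midline at u=324.5. The rim spans u 267–399 and v≈165–300.

```bash
python3 -c "
from h import *
c,im=cam('wrist')
a,b=onz(c,334,150,82),onz(c,327,328,76)
h1,h2=onz(c,332,215,78),onz(c,328,325,76)
print(a,b,(a+b)/2,h1,h2,'ang',np.degrees(np.arctan2(h2[1]-h1[1],h2[0]-h1[0])))
hs=onz(c,267,236,70),onz(c,399,236,70);print(hs)
p=[proj(c,[430+46*np.cos(t),-24+46*np.sin(t),70]) for t in np.linspace(0,6.28,60)];print(np.min(p,0),np.max(p,0))
"
```

```text
[433.05416894  40.63715322  82.        ] [424.69643465 -86.001701    76.        ] [428.87530179 -22.68227389  79.        ] [430.75386622  -0.61669889  78.        ] [425.50614469 -83.51773544  76.        ] ang -93.62204950549663
(array([386.05635351, -15.94836475,  70.        ]), array([476.21716728, -19.19743268,  70.        ]))
[264.81621745 178.10439822] [398.46665563 304.26171028]
```

Emit:
{"api": "step_arm", "payload": {
  "delta_pos": [
    [0,0.0045,0.02],
    [0,0.0045,0.045],
    [0,0.0045,0.065],
    [0,0.0045,0.08],
    [0,0.0045,0.09],
    [0,0.0045,0.094],
    [0,0.0045,0.094],
    [0,0.0045,0.094]
  ],
  "twist": [1.5,1.5,1.5,1.5,1.5,1.5,1.5,1.5],
  "hand": [0.042,0.042,0.042,0.042,0.042,0.042,0.042,0.042]
}}

```text
clock: 2.98
ee_pos: [428.1, -23.0, 86.9]
ee_rot: [3.141, 0.0, 1.509]
contact_force: [0.7, 0.5, -0.5]
width: 42.4
grip_force: 0.0
```

Emit:
{"api": "step_arm", "payload": {
  "delta_pos": [
    [0,0,0],
    [0,0,0],
    [0,0,0],
    [0,0,0],
    [0,0,0],
    [0,0,0],
    [0,0,0],
    [0,0,0]
  ],
  "twist": [0,0,0,0,0,0,0,0],
  "hand": [0.036,0.03,0.024,0.018,0.012,0.006,0.0,0.0],
  "grip_force": 30
}}

```text
clock: 3.65
ee_pos: [427.6, -23.5, 86.7]
ee_rot: [3.141, 0.0, 1.508]
contact_force: [-0.7, 1.6, 8.3]
width: 18.8
grip_force: 29.0
```

```bash
python3 -c "
from h import *
go([430,-23,150])
c,im=cam('wrist');cv2.imwrite('pics/w2.png',im[120:440,160:500])
"
```

```text
t 3.65 pos [427.6 -23.5  86.7] rot [3.141 0.    1.508] F [-0.7  1.6  8.3] w 18.8 g 29.0 
 delta mm [  0.6   2.4 -63.3] twist 0.0
```

View pics/w2.png

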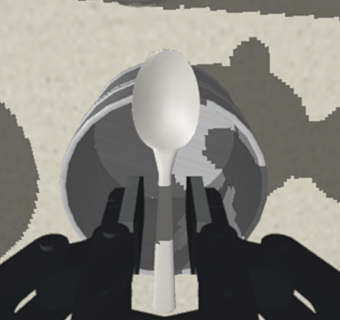

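The fingers hold the spoon at its middle, width 18.8 mm. Lifting.

Emit:
{"api": "step_arm", "payload": {
  "delta_pos": [
    [0,0,-0.005],
    [0,0,-0.012],
    [0,0,-0.022],
    [0,0,-0.035],
    [0,0,-0.05],
    [0,0,-0.062],
    [0,0,-0.07],
    [0,0,-0.07]
  ],
  "twist": [0,0,0,0,0,0,0,0],
  "hand": [0,0,0,0,0,0,0,0]
}}

```text
clock: 4.37
ee_pos: [428.1, -23.5, 158.0]
ee_rot: [3.139, 0.0, 1.508]
contact_force: [1.0, 1.1, 0.1]
width: 18.4
grip_force: 29.2
```

Emit:
{"api": "step_arm", "payload": {
  "delta_pos": [
    [-0.01,0,0],
    [-0.03,0,0],
    [-0.055,0,0],
    [-0.08,0,0],
    [-0.105,0,0],
    [-0.13,0,0],
    [-0.145,0,0],
    [-0.15,0,0]
  ],
  "twist": [0,0,0,0,0,0,0,0],
  "hand": [0,0,0,0,0,0,0,0]
}}

```text
clock: 5.03
ee_pos: [417.4, -175.5, 155.6]
ee_rot: [-3.141, -0.0, 1.507]
contact_force: [0.4, 0.5, 0.7]
width: 18.4
grip_force: 29.2
```

Emit:
{"api": "step_arm", "payload": {
  "delta_pos": [
    [-0.01,0,0],
    [-0.03,0,0],
    [-0.05,0,0],
    [-0.07,0.005,0],
    [-0.09,0.01,0],
    [-0.105,0.015,0],
    [-0.115,0.02,0],
    [-0.115,0.02,0]
  ],
  "twist": [0,0,0,0,0,0,0,0],
  "hand": [0,0,0,0,0,0,0,0]
}}

```text
clock: 5.7
ee_pos: [431.6, -290.7, 156.0]
ee_rot: [3.141, 0.001, 1.508]
contact_force: [0.1, 0.7, 0.1]
width: 18.6
grip_force: 29.2
```

```bash
python3 -c "
from h import *
go([440,-290,44])
c,im=cam('wrist');cv2.imwrite('pics/w3.png',im)
"
```

```text
t 5.7 pos [ 431.6 -290.7  156. ] rot [3.141e+00 1.000e-03 1.508e+00] F [0.1 0.7 0.1] w 18.6 g 29.2 
 delta mm [  1.3   8.3 112. ] twist 0.0
```

View pics/w3.png

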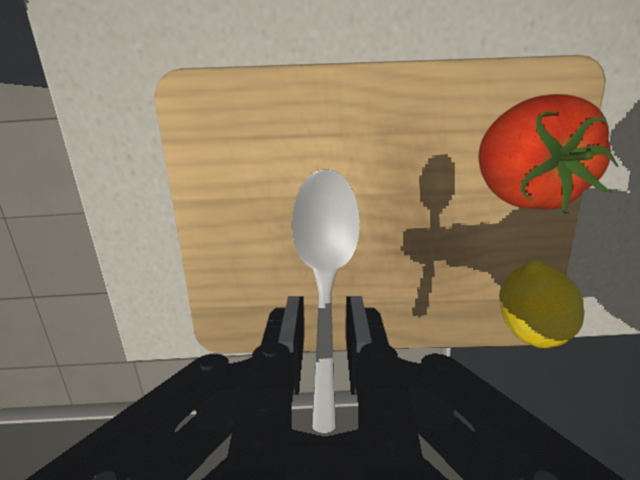

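The spoon is held level over the free part of the board, with the tomato (550,150) and lemon (540,305) well clear. Lowering.

Emit:
{"api": "step_arm", "payload": {
  "delta_pos": [
    [0,0.005,0.02],
    [0,0.008,0.045],
    [0,0.008,0.07],
    [0,0.008,0.09],
    [0,0.008,0.1],
    [0,0.008,0.107],
    [0,0.008,0.107],
    [0,0.008,0.107]
  ],
  "twist": [0,0,0,0,0,0,0,0],
  "hand": [0,0,0,0,0,0,0,0]
}}

```text
clock: 6.42
ee_pos: [438.9, -289.5, 49.8]
ee_rot: [3.142, 0.0, 1.509]
contact_force: [0.4, 0.1, 1.0]
width: 18.4
grip_force: 29.3
```

Emit:
{"api": "step_arm", "payload": {
  "delta_pos": [
    [0,0,0.002],
    [0,0,0.004],
    [0,0,0.006],
    [0,0,0.007],
    [0,0,0.007]
  ],
  "twist": [0,0,0,0,0],
  "hand": [0,0,0,0,0]
}}

```text
clock: 6.83
ee_pos: [438.7, -289.6, 42.3]
ee_rot: [3.142, 0.0, 1.508]
contact_force: [0.2, 0.5, 0.0]
width: 18.6
grip_force: 29.3
```

Emit:
{"api": "step_arm", "payload": {
  "delta_pos": [
    [0,0,0],
    [0,0,0],
    [0,0,0],
    [0,0,0],
    [0,0,0],
    [0,0,0]
  ],
  "twist": [0,0,0,0,0,0],
  "hand": [0.02,0.024,0.028,0.032,0.036,0.04]
}}

```text
clock: 7.33
ee_pos: [438.7, -289.6, 42.3]
ee_rot: [3.142, 0.0, 1.509]
contact_force: [0.2, -0.1, -0.3]
width: 39.9
grip_force: 0.0
```

Emit:
{"api": "step_arm", "payload": {
  "delta_pos": [
    [0,0,0],
    [0,0,0],
    [0,0,-0.005],
    [0,0,-0.02],
    [0,0,-0.05],
    [0,0,-0.09],
    [0,0,-0.13],
    [0,0,-0.15]
  ],
  "twist": [0,0,0,0,0,0,0,0],
  "hand": [0.044,0.044,0.044,0.044,0.044,0.044,0.044,0.044]
}}

```text
clock: 8.0
ee_pos: [439.7, -290.3, 196.8]
ee_rot: [3.138, 0.002, 1.509]
contact_force: [2.5, -0.6, -0.8]
width: 43.8
grip_force: 0.0
```

```bash
python3 -c "
from h import *
c,im=cam('wrist');cv2.imwrite('pics/w4.png',im)
g=im.astype(int);hsv=cv2.cvtColor(im,cv2.COLOR_BGR2HSV)
m=((hsv[...,1]<35)&(hsv[...,2]>130)).astype(np.uint8);m[:,:230]=0;m[:,450:]=0;m[:110]=0
n,l,st,ce=cv2.connectedComponentsWithStats(m)
for i in range(1,n):
  if st[i,4]>300: print(st[i],ce[i].round(),onz(c,*ce[i],28).round())
go([434.7,239.7,220],1.508)
"
```

```text
[ 307  141   33  148 2213] [323. 197.] [ 442. -270.   28.]
[276 325  84  21 651] [328. 333.] [ 438. -400.   28.]
[363 343  19  38 522] [370. 363.] [ 478. -436.   28.]
[ 288  344   73   40 2503] [325. 364.] [ 434. -434.   28.]
[267 348  21  38 554] [278. 369.] [ 387. -437.   28.]
[259 393 127   9 355] [321. 397.] [ 427. -474.   28.]
t 8.05 pos [ 440.8 -291.1  199. ] rot [3.135 0.004 1.509] F [ 2.9 -1.   4.5] w 44.3 g 0.0 
 delta mm [529.3 -38.9 -23.5] twist 0.0
```

The spoon lies on the board, centroid at (323,197), world (442,−270). Next I'll go back over the tin to measure it.

Emit:
{"api": "step_arm", "payload": {
  "delta_pos": [
    [0.03,0,-0.005],
    [0.06,0,-0.01],
    [0.1,0,-0.02],
    [0.14,0,-0.03],
    [0.18,0,-0.035],
    [0.21,0,-0.035],
    [0.235,0,-0.035],
    [0.25,0,-0.035]
  ],
  "twist": [0,0,0,0,0,0,0,0],
  "hand": [0.05,0.05,0.05,0.05,0.05,0.05,0.05,0.05]
}}

```text
clock: 8.72
ee_pos: [454.0, -37.7, 227.8]
ee_rot: [3.141, -0.0, 1.51]
contact_force: [-0.2, -1.2, 0.5]
width: 50.3
grip_force: 0.0
```

Emit:
{"api": "step_arm", "payload": {
  "delta_pos": [
    [0,0,0],
    [0,0,0],
    [0,0,0]
  ],
  "twist": [0,0,0],
  "hand": [0.05,0.05,0.05]
}}

```text
clock: 8.97
ee_pos: [454.3, -40.4, 227.5]
ee_rot: [3.141, 0.0, 1.509]
contact_force: [0.1, -0.7, 0.3]
width: 49.8
grip_force: 0.0
```

```bash
python3 -c "
from h import *
c,im=cam('wrist')
go([434.7,239.7,220],1.508)
P=proj(c,[430,-22,70]);print('pred',P)
x,y=(P-[100,90]).astype(int)
cv2.imwrite('pics/w5.png',cv2.resize(im[y:y+150,x:x+200],(800,600),interpolation=cv2.INTER_CUBIC));print('crop origin',x,y)
print(list(c['xyz']),list(c['orientation']))
"
```

```text
t 9.02 pos [454.2 -40.7 227.4] rot [3.142 0.    1.508] F [ 1.2 -0.6 -0.7] w 49.8 g 0.0 
 delta mm [278.6 -37.1   7.3] twist 0.0
pred [290.54299812 204.39751466]
crop origin 190 114
[np.float64(460.57296756006724), np.float64(42.258855482442996), np.float64(351.6732440468632)] [np.float64(2.8119428845490493), np.float64(-0.0013743147228575392), np.float64(-0.06115993748627235)]
```

View pics/w5.png

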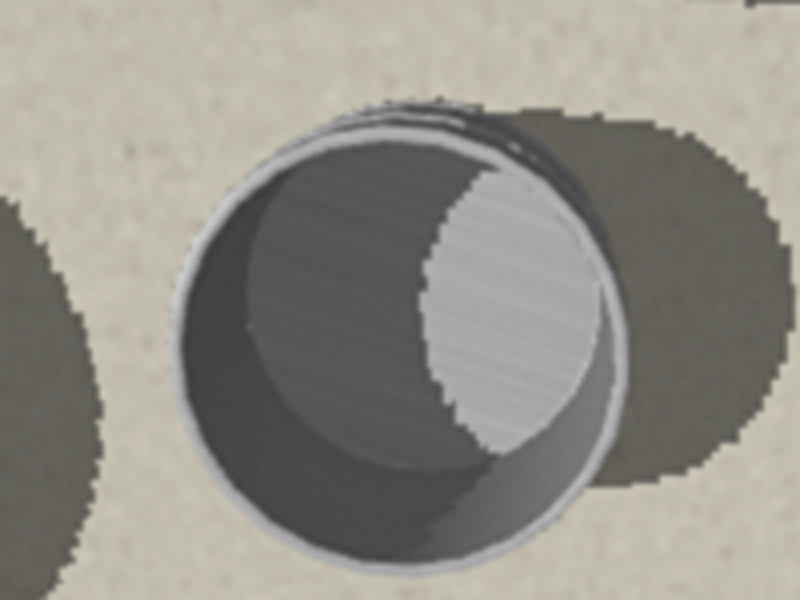

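The rim outline spans crop x 172–630 and y 122–576, so its centre is at image (290.0,201.0). Next, the lids.

Emit:
{"api": "step_arm", "payload": {
  "delta_pos": [
    [0.03,0,0],
    [0.07,-0.004,0],
    [0.11,-0.01,0],
    [0.15,-0.016,0],
    [0.19,-0.022,0],
    [0.22,-0.027,0],
    [0.245,-0.03,0],
    [0.255,-0.033,0]
  ],
  "twist": [0,0,0,0,0,0,0,0],
  "hand": [0.05,0.05,0.05,0.05,0.05,0.05,0.05,0.05]
}}

```text
clock: 9.68
ee_pos: [437.6, 218.5, 227.3]
ee_rot: [3.141, -0.001, 1.509]
contact_force: [-0.6, -0.3, -0.8]
width: 49.8
grip_force: 0.0
```

Emit:
{"api": "step_arm", "payload": {
  "delta_pos": [
    [0,0,0],
    [0,0,0],
    [0,0,0]
  ],
  "twist": [0,0,0],
  "hand": [0.05,0.05,0.05]
}}

```text
clock: 9.93
ee_pos: [437.4, 215.1, 227.2]
ee_rot: [-3.141, 0.0, 1.507]
contact_force: [0.3, -0.2, 0.8]
width: 49.9
grip_force: 0.0
```

```bash
python3 -c "
from h import *
from scipy.optimize import least_squares
c,im=cam('wrist')
w={**c,'xyz':[460.573,42.259,351.673],'orientation':[2.811943,-.001374,-.06116]}
T=np.linspace(0,6.283,120)
def ext(cm,x,y,z,r):
  p=np.array([proj(cm,[x+r*np.cos(t),y+r*np.sin(t),z]) for t in T]);return np.r_[p.min(0),p.max(0)]
print('tin',least_squares(lambda q:ext(w,*q,70,46)-[190+172/4,114+122/4,190+630/4,114+576/4],[430,-20]).x, ext(w,430,-20,70,46))
hsv=cv2.cvtColor(im,cv2.COLOR_BGR2HSV)
print(c['xyz'],proj(c,[434.7,239.7,70]),proj(c,[434.7,239.7,19]))
m=((hsv[...,1]>110)&(hsv[...,0]<18)).astype(np.uint8);m[330:]=0
n,l,st,ce=cv2.connectedComponentsWithStats(m)
for i in range(1,n):
  if st[i,4]>150: print(st[i],ce[i])
go([434.7,239.7,63])
P=proj(c,[434.7,239.7,30]);x,y=(P-[100,75]).astype(int);print(x,y)
cv2.imwrite('pics/w6.png',cv2.convertScaleAbs(cv2.resize(im[y:y+150,x:x+200],(800,600),interpolation=cv2.INTER_CUBIC),alpha=1.8))
"
```

```text
tin [429.86446685 -21.84851757] [232.10919432 141.97173149 348.30642366 256.00037424]
[443.87774987 297.81302882 351.40615712] [317.1245582  195.12751854] [318.13697865 183.7548731 ]
[308 173  28  33 728] [321.46291209 189.30082418]
t 9.98 pos [437.4 215.1 227.2] rot [-3.141  0.     1.507] F [ 0.8 -0.3 -0.1] w 50.0 g 0.0 
 delta mm [ 24.5  -4.3 164.2] twist 0.0
217 110
```

View pics/w6.png

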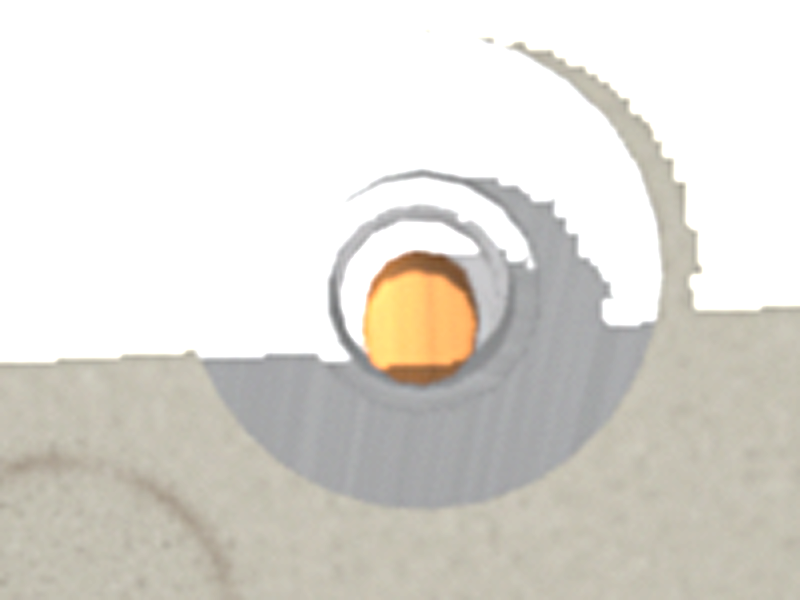

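The brightened view shows the knob (blob u 308–336, lower edge v 206) inside the collar. The lid's lower edge is at v≈237 and its right edge at u≈382.8.

```bash
python3 -c "
from h import *
from scipy.optimize import least_squares
c,im=cam('wrist')
T=np.linspace(0,6.283,120)
def ext(x,y,z,r):
  p=np.array([proj(c,[x+r*np.cos(t),y+r*np.sin(t),z]) for t in T]);return np.r_[p.min(0),p.max(0)]
k=least_squares(lambda q:(ext(*q,70,12)-[308,0,336,206])[[0,2,3]],[436,240]).x
print('knob',k,ext(*k,70,12))
d=least_squares(lambda q:(ext(*q,19,55)-[0,0,217+663/4,110+508/4])[[2,3]],[436,240]).x
print('disc',d)
print('collar',least_squares(lambda q:(ext(*q,39,26)-[217+330/4,0,217+538/4,110+412/4])[[0,2]],[436,240]).x)
go([*k,63])
"
```

```text
knob [438.83413058 242.59623597] [306.71254086 175.75955064 337.28778881 206.03654828]
disc [439.27989258 242.70407956]
collar [432.38966953  92.72460723]
t 10.03 pos [437.5 215.1 227.3] rot [-3.141  0.     1.507] F [-0.5 -0.   0.2] w 50.4 g 0.0 
 delta mm [ 27.6  -0.4 164.3] twist 0.0
```

Knob and disc agree at (439,242.6). Descending over the knob.

Emit:
{"api": "step_arm", "payload": {
  "delta_pos": [
    [0.01,0,0.02],
    [0.02,0,0.05],
    [0.0275,0,0.085],
    [0.0275,0,0.115],
    [0.0275,0,0.14],
    [0.0275,0,0.155],
    [0.0275,0,0.164],
    [0.0275,0,0.164]
  ],
  "twist": [0,0,0,0,0,0,0,0],
  "hand": [0.05,0.05,0.05,0.05,0.05,0.05,0.05,0.05]
}}

```text
clock: 10.7
ee_pos: [438.4, 242.8, 61.9]
ee_rot: [-3.139, 0.001, 1.507]
contact_force: [-1.0, -0.0, -0.5]
width: 49.9
grip_force: 0.0
```

Emit:
{"api": "step_arm", "payload": {
  "delta_pos": [
    [0,0,0],
    [0,0,0],
    [0,0,0],
    [0,0,0],
    [0,0,0],
    [0,0,0],
    [0,0,0],
    [0,0,0]
  ],
  "twist": [0,0,0,0,0,0,0,0],
  "hand": [0.044,0.038,0.033,0.028,0.024,0.02,0.015,0.015],
  "grip_force": 50
}}

```text
clock: 11.37
ee_pos: [438.9, 244.0, 64.1]
ee_rot: [3.141, -0.0, 1.509]
contact_force: [-5.2, -0.7, 15.4]
width: 22.5
grip_force: 48.2
```

Emit:
{"api": "step_arm", "payload": {
  "delta_pos": [
    [0,0,-0.003],
    [0,0,-0.008],
    [0,0,-0.014],
    [0,0,-0.02],
    [0,0,-0.02]
  ],
  "twist": [0,0,0,0,0],
  "hand": [0.01,0.01,0.01,0.01,0.01]
}}

```text
clock: 11.78
ee_pos: [439.6, 244.2, 84.6]
ee_rot: [3.14, -0.001, 1.509]
contact_force: [0.1, 0.3, -2.2]
width: 22.5
grip_force: 49.1
```

Both lids are held (about 2.2 N of load). Lifting and carrying.

Emit:
{"api": "step_arm", "payload": {
  "delta_pos": [
    [0,0,-0.01],
    [0,0,-0.025],
    [0,0,-0.045],
    [0,0,-0.065],
    [0,0,-0.085],
    [0,0,-0.1],
    [0,0,-0.11],
    [0,0,-0.11]
  ],
  "twist": [0,0,0,0,0,0,0,0],
  "hand": [0.01,0.01,0.01,0.01,0.01,0.01,0.01,0.01]
}}

```text
clock: 12.45
ee_pos: [439.8, 244.3, 195.4]
ee_rot: [3.139, -0.002, 1.508]
contact_force: [1.2, -0.2, -2.1]
width: 22.4
grip_force: 49.3
```

Emit:
{"api": "step_arm", "payload": {
  "delta_pos": [
    [-0.01,0,0],
    [-0.025,0,0],
    [-0.045,0,0],
    [-0.065,0,0],
    [-0.085,0,0],
    [-0.105,0,0],
    [-0.122,0,0],
    [-0.132,0,0]
  ],
  "twist": [0,0,0,0,0,0,0,0],
  "hand": [0.01,0.01,0.01,0.01,0.01,0.01,0.01,0.01]
}}

```text
clock: 13.12
ee_pos: [429.5, 110.2, 192.3]
ee_rot: [-3.139, 0.001, 1.508]
contact_force: [0.3, 0.9, -2.0]
width: 22.2
grip_force: 49.3
```

Emit:
{"api": "step_arm", "payload": {
  "delta_pos": [
    [-0.01,0,0],
    [-0.025,0,0],
    [-0.045,0,0],
    [-0.065,0,0],
    [-0.085,0,0],
    [-0.105,0,0],
    [-0.122,0,0],
    [-0.132,0,0]
  ],
  "twist": [0,0,0,0,0,0,0,0],
  "hand": [0.01,0.01,0.01,0.01,0.01,0.01,0.01,0.01]
}}

```text
clock: 13.78
ee_pos: [422.2, -21.0, 193.0]
ee_rot: [-3.141, 0.0, 1.508]
contact_force: [0.4, -0.2, -3.0]
width: 22.4
grip_force: 49.3
```

Emit:
{"api": "step_arm", "payload": {
  "delta_pos": [
    [0,0,0],
    [0,0,0],
    [0,0,0]
  ],
  "twist": [0,0,0],
  "hand": [0.01,0.01,0.01]
}}

```text
clock: 14.03
ee_pos: [422.5, -19.1, 193.2]
ee_rot: [-3.141, -0.0, 1.508]
contact_force: [-0.4, -0.6, -2.6]
width: 22.1
grip_force: 49.2
```

```bash
python3 -c "
from h import *
go([430.2,-20.3,142])
c,im=cam('wrist');cv2.imwrite('pics/w7.png',im)
"
```

```text
t 14.03 pos [422.5 -19.1 193.2] rot [-3.141 -0.     1.508] F [-0.4 -0.6 -2.6] w 22.1 g 49.2 
 delta mm [-0.7  7.8 51.2] twist 0.0
```

View pics/w7.png

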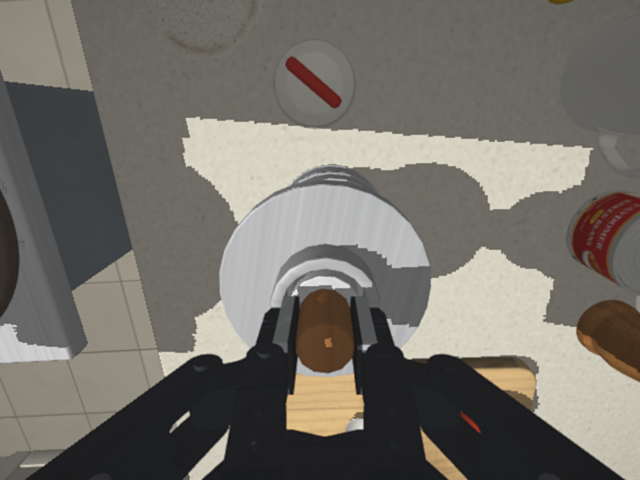

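The lids hang level over the tin, whose edge shows at (335,175). I'll shift 8 mm and lower.

Emit:
{"api": "step_arm", "payload": {
  "delta_pos": [
    [-0.0005,0.004,0],
    [-0.0005,0.008,0.005],
    [-0.0005,0.008,0.015],
    [-0.0005,0.008,0.027],
    [-0.0005,0.008,0.038],
    [-0.0005,0.008,0.046],
    [-0.0005,0.008,0.05],
    [-0.0005,0.008,0.05]
  ],
  "twist": [0,0,0,0,0,0,0,0],
  "hand": [0.01,0.01,0.01,0.01,0.01,0.01,0.01,0.01]
}}

```text
clock: 14.75
ee_pos: [430.2, -20.4, 142.5]
ee_rot: [-3.14, -0.0, 1.509]
contact_force: [-0.5, -0.4, -3.6]
width: 22.3
grip_force: 49.3
```

Emit:
{"api": "step_arm", "payload": {
  "delta_pos": [
    [0,0,0.001],
    [0,0,0.003],
    [0,0,0.005],
    [0,0,0.007],
    [0,0,0.009],
    [0,0,0.01],
    [0,0,0.01],
    [0,0,0.01]
  ],
  "twist": [0,0,0,0,0,0,0,0],
  "hand": [0.01,0.01,0.01,0.01,0.01,0.01,0.01,0.01]
}}

```text
clock: 15.42
ee_pos: [430.4, -20.6, 133.3]
ee_rot: [-3.141, -0.0, 1.508]
contact_force: [-0.7, 0.2, -3.1]
width: 22.7
grip_force: 49.3
```

Emit:
{"api": "step_arm", "payload": {
  "delta_pos": [
    [0,0,0.001],
    [0,0,0.002],
    [0,0,0.003],
    [0,0,0.004],
    [0,0,0.005],
    [0,0,0.006],
    [0,0,0.006]
  ],
  "twist": [0,0,0,0,0,0,0],
  "hand": [0.01,0.01,0.01,0.01,0.01,0.01,0.01]
}}

```text
clock: 16.0
ee_pos: [430.0, -20.6, 127.0]
ee_rot: [-3.141, -0.0, 1.509]
contact_force: [-1.0, -0.0, -3.4]
width: 22.5
grip_force: 49.2
```

Emit:
{"api": "step_arm", "payload": {
  "delta_pos": [
    [0,0,0.001],
    [0,0,0.002],
    [0,0,0.003],
    [0,0,0.004],
    [0,0,0.004]
  ],
  "twist": [0,0,0,0,0],
  "hand": [0.01,0.01,0.01,0.01,0.01]
}}

```text
clock: 16.42
ee_pos: [430.1, -20.6, 123.0]
ee_rot: [-3.141, -0.0, 1.508]
contact_force: [-4.7, -0.2, -2.6]
width: 22.2
grip_force: 49.3
```

A light side force (−x) says the lid is slightly too far in +x, so I'll ease back 1.5 mm while lowering.

Emit:
{"api": "step_arm", "payload": {
  "delta_pos": [
    [0,-0.001,0],
    [0,-0.0015,0.0005],
    [0,-0.0015,0.001],
    [0,-0.0015,0.0015],
    [0,-0.0015,0.0015]
  ],
  "twist": [0,0,0,0,0],
  "hand": [0.01,0.01,0.01,0.01,0.01]
}}

```text
clock: 16.83
ee_pos: [429.5, -20.6, 122.2]
ee_rot: [3.14, 0.0, 1.508]
contact_force: [-1.9, 0.5, 4.5]
width: 22.2
grip_force: 50.6
```

Emit:
{"api": "step_arm", "payload": {
  "delta_pos": [
    [0,0,0.0005],
    [0,0,0.001],
    [0,0,0.0015],
    [0,0,0.0015]
  ],
  "twist": [0,0,0,0],
  "hand": [0.01,0.01,0.01,0.01]
}}

```text
clock: 17.17
ee_pos: [429.6, -20.6, 121.9]
ee_rot: [3.14, 0.0, 1.509]
contact_force: [-11.0, 0.2, 49.4]
width: 22.5
grip_force: 55.2
```

Firm vertical stop at TCP z≈122, the expected home height. Easing off and releasing.

Emit:
{"api": "step_arm", "payload": {
  "delta_pos": [
    [0,0,-0.0005],
    [0,0,-0.001],
    [0,0,-0.0014],
    [0,0,-0.0014]
  ],
  "twist": [0,0,0,0],
  "hand": [0.01,0.01,0.01,0.01]
}}

```text
clock: 17.5
ee_pos: [429.5, -20.6, 122.1]
ee_rot: [3.14, 0.0, 1.508]
contact_force: [-1.7, 0.3, 11.8]
width: 22.0
grip_force: 50.7
```

Emit:
{"api": "step_arm", "payload": {
  "delta_pos": [
    [0,0,0],
    [0,0,0],
    [0,0,0],
    [0,0,0],
    [0,0,0],
    [0,0,0]
  ],
  "twist": [0,0,0,0,0,0],
  "hand": [0.024,0.028,0.033,0.038,0.042,0.044]
}}

```text
clock: 18.0
ee_pos: [429.0, -20.5, 121.7]
ee_rot: [-3.142, 0.0, 1.508]
contact_force: [-0.6, 0.5, 0.3]
width: 43.9
grip_force: 0.0
```

Emit:
{"api": "step_arm", "payload": {
  "delta_pos": [
    [0,0,0],
    [0,0,0],
    [0,0,-0.01],
    [0,0,-0.03],
    [0,0,-0.06],
    [0,0,-0.09],
    [0,0,-0.11],
    [0,0,-0.11]
  ],
  "twist": [0,0,0,0,0,0,0,0],
  "hand": [0.044,0.044,0.044,0.044,0.044,0.05,0.06,0.07]
}}

```text
clock: 18.67
ee_pos: [430.9, -20.7, 235.4]
ee_rot: [3.136, 0.0, 1.508]
contact_force: [0.3, -0.6, 0.0]
width: 69.3
grip_force: 0.0
```

```bash
python3 -c "
from h import *
go([430,-21,104])
a=cam('wrist')[1];b=cam('scene')[1]
cv2.imwrite('pics/w8.png',np.hstack([a[100:400,130:530],cv2.resize(b[205:305,235:368],(400,300),interpolation=cv2.INTER_CUBIC)]))
"
```

```text
t 18.67 pos [430.9 -20.7 235.4] rot [3.136 0.    1.508] F [ 0.3 -0.6  0. ] w 69.3 g 0.0 
 delta mm [ -0.3  -1.6 131.4] twist 0.0
```

View pics/w8.png

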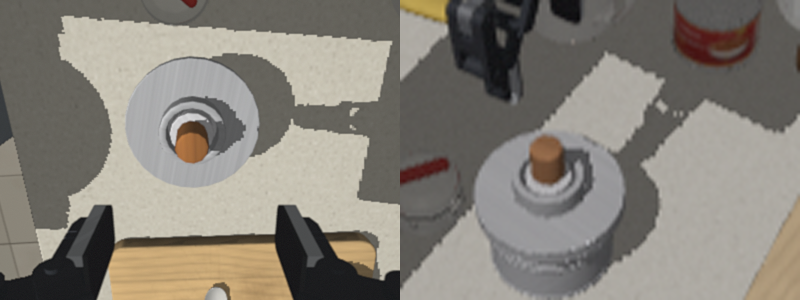

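The lids sit level and nested on the tin. The disc spans wrist u 256–390, v 156–287, and the knob is upright. I'll check its centre.

```bash
python3 -c "
from h import *
from scipy.optimize import least_squares
c,im=cam('wrist')
T=np.linspace(0,6.283,120)
def ext(x,y,z,r):
  p=np.array([proj(c,[x+r*np.cos(t),y+r*np.sin(t),z]) for t in T]);return np.r_[p.min(0),p.max(0)]
r=least_squares(lambda q:ext(*q,77,55)-[256,157,389.5,287],[430,-20]);print(r.x,r.fun)
hsv=cv2.cvtColor(im,cv2.COLOR_BGR2HSV);m=((hsv[...,1]>110)&(hsv[...,0]<18)).astype(np.uint8);m[300:]=0
n,l,st,ce=cv2.connectedComponentsWithStats(m)
for i in range(1,n):
  if 200<st[i,4]<5000: print(st[i])
print(ext(429.3,-21.5,128,12),ext(429.3,-21.5,131,12))
go([*r.x,98])
"
```

```text
[429.87687986 -21.14668136] [-1.67853036 -0.54152948  1.68436391  0.93402276]
[ 598   13   42  117 3535]
[282  64  48  44 630]
[ 539  184   74   78 1975]
[ 307  223   35   42 1109]
[549 282  61  18 735]
[304.02723806 231.44109332 339.73146649 264.96899764] [303.80024961 232.81752066 339.92586269 266.69101272]
t 18.82 pos [428.7 -20.5 231.5] rot [3.141 0.    1.508] F [-0.8 -0.1 -0.2] w 69.6 g 0.0 
 delta mm [ -0.6   1.1 133.5] twist 0.0
```

Knob height confirms the inner lid is home. Descending to the collar.

Emit:
{"api": "step_arm", "payload": {
  "delta_pos": [
    [-0.0006,0.001,0.025],
    [-0.0006,0.001,0.055],
    [-0.0006,0.001,0.085],
    [-0.0006,0.001,0.108],
    [-0.0006,0.001,0.122],
    [-0.0006,0.001,0.13],
    [-0.0006,0.001,0.133],
    [-0.0006,0.001,0.133]
  ],
  "twist": [0,0,0,0,0,0,0,0],
  "hand": [0.07,0.07,0.07,0.07,0.07,0.07,0.07,0.07]
}}

```text
clock: 19.48
ee_pos: [429.4, -21.1, 98.0]
ee_rot: [-3.14, -0.0, 1.508]
contact_force: [-0.7, -0.5, -0.1]
width: 70.0
grip_force: 0.0
```

Emit:
{"api": "step_arm", "payload": {
  "delta_pos": [
    [0,0,0],
    [0,0,0],
    [0,0,0],
    [0,0,0],
    [0,0,0],
    [0,0,0],
    [0,0,0],
    [0,0,0]
  ],
  "twist": [0,0,0,0,0,0,0,0],
  "hand": [0.066,0.062,0.058,0.055,0.052,0.05,0.046,0.046],
  "grip_force": 30
}}

```text
clock: 20.15
ee_pos: [430.3, -21.2, 99.5]
ee_rot: [3.14, 0.0, 1.508]
contact_force: [-2.8, 1.0, 18.4]
width: 50.8
grip_force: 27.9
```

Emit:
{"api": "step_arm", "payload": {
  "delta_pos": [
    [0,0,-0.001],
    [0,0,-0.002],
    [0,0,-0.003],
    [0,0,-0.005],
    [0,0,-0.008],
    [0,0,-0.012],
    [0,0,-0.016],
    [0,0,-0.018]
  ],
  "twist": [0,0,0,0,0,0,0,0],
  "hand": [0.04,0.04,0.04,0.04,0.04,0.04,0.04,0.04],
  "grip_force": 50
}}

```text
clock: 20.82
ee_pos: [430.1, -21.2, 117.3]
ee_rot: [3.141, 0.0, 1.508]
contact_force: [-0.1, 0.1, -1.7]
width: 50.0
grip_force: 51.9
```

Emit:
{"api": "step_arm", "payload": {
  "delta_pos": [
    [0,0,-0.005],
    [0,0,-0.015],
    [0,0,-0.027],
    [0,0,-0.04],
    [0,0,-0.053],
    [0,0,-0.066],
    [0,0,-0.076],
    [0,0,-0.082]
  ],
  "twist": [0,0,0,0,0,0,0,0],
  "hand": [0.04,0.04,0.04,0.04,0.04,0.04,0.04,0.04]
}}

```text
clock: 21.48
ee_pos: [430.3, -21.2, 200.0]
ee_rot: [3.14, 0.0, 1.509]
contact_force: [0.8, -0.3, -1.6]
width: 50.1
grip_force: 52.0
```

Emit:
{"api": "step_arm", "payload": {
  "delta_pos": [
    [0,0,0],
    [0,0,0],
    [0,0,0],
    [0,0,0]
  ],
  "twist": [0,0,0,0],
  "hand": [0.04,0.04,0.04,0.04]
}}

```text
clock: 21.82
ee_pos: [429.5, -21.1, 198.1]
ee_rot: [-3.14, -0.0, 1.508]
contact_force: [0.4, -1.1, -0.7]
width: 50.1
grip_force: 52.0
```

```bash
python3 -c "
from h import *
c,im=cam('scene');cv2.imwrite('pics/s9.png',im)
hsv=cv2.cvtColor(im,cv2.COLOR_BGR2HSV);m=((hsv[...,1]>90)&(hsv[...,0]<18)).astype(np.uint8)
n,l,st,ce=cv2.connectedComponentsWithStats(m)
for i in range(1,n):
  if 20<st[i,4]<900 and 240<ce[i][0]<330 and 180<ce[i][1]<300: print(st[i],ce[i].round())
print('knob pred home',proj(c,[430,-21,125]).round())
print('lid pred held',proj(c,[430,-21,175]).round())
go([430,-21,198])
"
```

```text
[299 176   7  14  51] [302. 182.]
[232 258  19   9  84] [241. 262.]
knob pred home [283. 254.]
lid pred held [282. 239.]
t 21.87 pos [429.6 -21.1 198.1] rot [-3.14  -0.     1.508] F [ 0.5  0.6 -1.7] w 50.2 g 52.0 
 delta mm [0.1 0.4 0.1] twist 0.0
```

The load of about 1.2 N matches the outer lid alone (0.12 kg), and it is about 98 mm up. Handing in.

```bash
python3 -c "
from station import ctrl
print(ctrl.close_job())"
```

```text
the job is handed in; nothing more can be done
None
```

Job handed in at about 22 s, with no verdict returned: the spoon is on the board, the inner lid read as home before the last lift, and the outer lid is held about 98 mm up, its load (about 1.2 N) matching that lid alone.

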